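# Roll the cap strips home

### The job

Take the hand roller by its orange grip out of its cradle and roll it over the sheet of blue cap strips, crossing one strip after the other from end to end, bearing down steadily with about 15 newtons and never more than 22, so that all eight strips are pressed fully home. Only the roller may touch the capping station. Then set the roller back in its cradle, upright, let go, and leave the other things where they are.

Things in the scene. Friction and masses are not known exactly. Their poses are not given: they have to be found in the camera images.
- roller: Hand roller, 0.3 kg, standing upright in its cradle. Origin: under the middle of its black rubber drum, at the drum's lowest line; x along the axle, y the way it rolls, z up. Drum 40 mm in diameter, 64 mm long, axle 20 mm above the origin, turning freely between two cheeks (outer faces at x = +-40.5 mm, lower ends at z = 12 mm). The two ways round are alike.
- roller_guard (a point): Centre of the top of the roller's hand guard, 52 mm above its origin: black plate 56 x 46 mm (x, y), 7 mm thick, round the middle of the aluminium crossbar (120 x 26 mm, z = 44 to 52 mm above the origin), by whose ends the roller hangs in the cradle.
- roller_grip (a point): Middle of the roller's orange grip block, 40 x 20 x 42 mm (x, y, z), 73 mm above the roller's origin, 21 mm above the guard. Best gripped across its 20 mm (y), fingertips just above the guard, so that the fingers can bear the rolling drag.
- drum (a joint): Turning angle of the roller's drum about its axle (rad), 0 at the start; 20 mm of rolling is 1 rad.
- cradle: Fixed grey cradle of the roller, origin at the centre of its underside, z up. Base 146 x 60 x 6 mm; two pillars at x = +-57.5 mm, inner faces at +-47 mm, tops at z = 54 mm, carry the crossbar's ends; lips 7 mm high along the pillars' y sides, 43 mm apart inside. The cheeks have 6 mm to spare each way along x, the crossbar 8 mm along y.
- cradle_seat (a point): Where the roller's origin lies when it is in the cradle: on the cradle's axis, 10 mm above its underside (the crossbar then lies on the pillars and the drum hangs 4 mm over the base).
- station: Fixed capping station, origin at the centre of its underside on the worktop, z up. Grey base 130 x 150 x 12 mm (x, y, z); above it a white nest 96 x 124 x 20 mm on springs, which stays level and sinks 0.08 mm for each newton pressed on it. In the nest eight blue cap strips lie side by side along y, each 80 mm long (x) and 12.4 mm wide, 13 mm apart.
- sheet (a point): Fixed point of the station, 53 mm above its origin: where nominally the centre of the sheet of raised strips lies (80 x 104 mm, its top 7 mm above the nest's top). But the nest's height was set by hand: the sheet lies up to 6 mm higher or lower than this point, different every time, and no reading tells it: it must be felt.
- strip0 (a joint): How far cap strip 0 (centre at y = -45.5 mm on the station) has been pressed into the nest: 0 raised, 4 mm (0.004) fully home; starts at 0 to 0.6 mm. Stiff: it moves only under more than 6 N (two strips under the drum: 12 N in all) and stays where it is left.
- strip1 (a joint): How far cap strip 1 (centre at y = -32.5 mm on the station) has been pressed into the nest: 0 raised, 4 mm (0.004) fully home; starts at 0 to 0.6 mm. Stiff: it moves only under more than 6 N (two strips under the drum: 12 N in all) and stays where it is left.
- strip2 (a joint): How far cap strip 2 (centre at y = -19.5 mm on the station) has been pressed into the nest: 0 raised, 4 mm (0.004) fully home; starts at 0 to 0.6 mm. Stiff: it moves only under more than 6 N (two strips under the drum: 12 N in all) and stays where it is left.
- strip3 (a joint): How far cap strip 3 (centre at y = -6.5 mm on the station) has been pressed into the nest: 0 raised, 4 mm (0.004) fully home; starts at 0 to 0.6 mm. Stiff: it moves only under more than 6 N (two strips under the drum: 12 N in all) and stays where it is left.
- strip4 (a joint): How far cap strip 4 (centre at y = 6.5 mm on the station) has been pressed into the nest: 0 raised, 4 mm (0.004) fully home; starts at 0 to 0.6 mm. Stiff: it moves only under more than 6 N (two strips under the drum: 12 N in all) and stays where it is left.
- strip5 (a joint): How far cap strip 5 (centre at y = 19.5 mm on the station) has been pressed into the nest: 0 raised, 4 mm (0.004) fully home; starts at 0 to 0.6 mm. Stiff: it moves only under more than 6 N (two strips under the drum: 12 N in all) and stays where it is left.
- strip6 (a joint): How far cap strip 6 (centre at y = 32.5 mm on the station) has been pressed into the nest: 0 raised, 4 mm (0.004) fully home; starts at 0 to 0.6 mm. Stiff: it moves only under more than 6 N (two strips under the drum: 12 N in all) and stays where it is left.
- strip7 (a joint): How far cap strip 7 (centre at y = 45.5 mm on the station) has been pressed into the nest: 0 raised, 4 mm (0.004) fully home; starts at 0 to 0.6 mm. Stiff: it moves only under more than 6 N (two strips under the drum: 12 N in all) and stays where it is left.
- flask: Bystander: round-bottomed glass flask with a blue stopper, 60 x 60 x 170 mm, standing; loose, origin under its middle.
- timer: Bystander: white timer with orange buttons, 64 x 64 x 23 mm; loose, origin under its middle.
- goggle_case: Bystander: small white plastic box with a blue lid, 64 x 96 x 28 mm; loose, origin under its middle.
- tube_2: Bystander: standing sample tube with a blue cap, 34 x 34 x 114 mm; loose, origin under its middle.
- tube_3: Bystander: standing sample tube with an orange cap, 34 x 34 x 114 mm; loose, origin under its middle.
- label_roll: Bystander: white roll of labels lying flat, 56 x 56 x 30 mm; loose, origin under its middle.
Not all that is in view belongs to the job. Leave any turquoise look-alike of the roller alone.

How it is judged:
On the way, in this order (a step that is already met when the one before it is completed fails the run):
1. the roller has been lifted out of its cradle (origin more than 60 mm from the seat) (distance between roller and cradle_seat above 0.06 m), for 0.1 s.
2. the roller is rolled on the sheet: pressing on the station with more than 5 N, its drum having turned more than 2 rad either way (contact force between roller and station above 5 N and (value of joint drum above 2 rad or value of joint drum below -2 rad)), for 0.02 s.
3. all eight strips are home (pressed in more than 3 of their 4 mm) (value of joint each of strip0, strip1, strip2, strip3, strip4, strip5, strip6, strip7 above 0.003 m), for 0.1 s.
At the end, for the whole second after the job is handed in: All eight strips pressed in more than 3 mm of 4; the roller back in its cradle, its origin within 13 mm of the seat, upright within 0.08 rad and at rest (all of step 3 and distance between roller and cradle_seat below 0.013 m and angle between roller's own z axis and vertical below 0.08 rad and linear speed of roller below 0.02 m/s); the robot touches nothing.
It fails at once if the roller presses on the capping station with more than 22 N (contact force between roller and station above 22 N).
It fails at once if the gripper or arm touches the capping station (more than 1 N) (contact force between any of the fingers, the arm and station above 1 N).
It fails at once if a bystander is shifted by more than 20 mm (distance of any of flask, timer, goggle_case, tube_2, tube_3, label_roll from where it was at the start of the episode above 0.02 m).
It also fails if it takes over 72 s, if anything falls off the work surface, if the arm or the gripper's body presses on something with over 40 N, if the wrist force passes 120 N, or if a joint passes its speed limit or range.

### The arm

A 6-joint arm with a two-finger parallel gripper is mounted at the origin on a cart in front of the work surface, level with it; the furniture and walls round the work are solid. World frame = base frame: x ahead of the robot, y to its left, z up, the work surface at z = 0. Lengths are in m, angles in rad, forces in N, time in s.
With the tool pointing down it reaches from about 0.4 to 0.825 m from the base axis. Payload 7 kg.
Tool frame: the origin (TCP) lies at the very end of the fingers, on their centre line; the grasp point (between the pads) lies robot.tcp_to_grasp behind it (robot.tcp_to_grasp is the distance from the TCP to the grasp point, in m); z points along the fingers, y is the direction in which the jaws open and shut (so a half turn about z gives the same grasp; the last joint's range is limited). The gripper opens to 88 mm and grips with 3 to 60 N. Pads are 19 mm wide; open, the fingers measure 130 mm over their backs; the gripper's body (78 mm by 193 mm) begins 47 mm behind the grasp point.
Start: joints at [-0.868, 0.359, 0.012, 0, -1.224, -0.288], TCP at [0.272, -0.618, 0.204] pointing down, gripper open.
Joint ranges: [-3.07, 3.07], [-1.43, 2.12], [-1.02, 1.25], [-3.03, 1.67], [-3.05, -0], [-3.03, 3.03]. Speed limits (rad/s): [2.39, 2.39, 3.01, 3.14, 3.14, 3.14].

### API

Orientations are given as a unit quaternion [x, y, z, w].
In Python, from rig import robot gives the robot as it stands.
- The arm moves only by the tool step_arm, never from a script. Its arguments are lists of equal length, an entry for each row: "dp": the shift along the tool's x, y, z in cm, a list of three; "turn": the turn about the tool's z in degrees; "grip": the closure, from 0 (fully open) to 1 (shut). A call has 1 to 10 rows; each row shifts and turns the pose as measured when the row begins, along the tool's axes as they then stand; what a row does not reach is not made up. A row lasts 1/12 s, in which the tool goes at most 41.7 mm and 7.16 degrees, less where a joint would pass 70% of its speed; a pose out of reach is approached as far as the arm can. A call is refused whole if a number of a shift passes 4.17 or a number of a turn 7.16, either way. A call with a gripper value outside its range is refused whole. The fingers move at their own pace and stop on an object; the grip force is fixed at half the most. Time passes only in rows, so rows that do not move let the fingers close. It gives the time, the measured TCP pose, the force and the opening at its end, in the units of the state.
- robot.observe(): the state, without advancing time (a new reading comes with each control period).
- robot.capture(name): name is "side" or "top"; returns a dict with "color" (480x640x3 uint8, red, green, blue), "range_z" (480x640 float32, m along the optical axis (not along the pixel's ray), 0 where there is no reading), "mtx" (3x3 intrinsics, pixels), "T" (4x4, takes a point from camera to world coordinates). Camera axes: x right, y up, looking along -z (the intrinsics and any distortion apply to the point x, -y, -z); pixel columns grow to the right and rows downward; lengths in m; the calibration is good to about 2 mm. A picture is of the moment at which its call begins.
- robot.close_job(): hands the job in, once; it reports no verdict.
The state is a dict: "t": time; "joints": joint angles; "dq": joint speeds; "tau": joint torques, N m; "ee_pos": TCP position; "eef_rot": TCP orientation; "force": force on the tool from outside, world axes, zero at the start; "torque": the same for the moment, N m; "width": finger opening in m.
Only numpy, scipy, OpenCV 4.12 (cv2) and the standard library are available. Lean on these libraries where they do the work, as an engineer would, in place of code of your own. Each camera call takes 0.05 s, during which the arm holds its last target. There are 200 camera calls.

## Working session

There is one attempt and no reset: what is moved stays moved. The work goes in short steps, Python scripts to look and compute and a tool call to move; the robot and the scene stay as the last step left them, time stands still between calls to the robot, and variables do not carry over. Pictures are saved under pics/ and viewed, about 8 in all and at most 12, crops included, and the job is handed in when it is done.

Besides the shell and the picture viewer there is one more tool, called after "Call:" in YAML: its name, and indented under it one key for each argument. step_arm: Moves the arm, as the interface text tells. Its arguments: {"type":"object","properties":{"dp":{"type":"array","items":{"type":"array","items":{"type":"number"}}},"turn":{"type":"array","items":{"type":"number"}},"grip":{"type":"array","items":{"type":"number"}}},"required":["dp","turn","grip"]}

```bash
mkdir -p pics; ls; cat > h.py <<'E'
import numpy as np, cv2
from rig import robot
def snap(n):
    c=robot.capture(n); np.savez(f'{n}.npz',**{k:c[k] for k in('color','range_z','mtx','T')}); return c
def pts(c):
    K,T=np.array(c['mtx']),np.array(c['T']); z=c['range_z']
    v,u=np.mgrid[:480,:640]
    x=(u-K[0,2])/K[0,0]*z; y=(v-K[1,2])/K[1,1]*z
    return np.stack([x,-y,-z],-1)@T[:3,:3].T+T[:3,3]
def save(c,p,box=None,s=1):
    im=c['color'][...,::-1]
    if box: im=im[box[1]:box[3],box[0]:box[2]]
    cv2.imwrite(p,cv2.resize(im,None,fx=s,fy=s,interpolation=cv2.INTER_CUBIC))
E
python3 - <<'E'
from h import *
for n in('top','side'):
    c=snap(n); save(c,f'pics/{n}0.png'); print(c['T'].round(3).tolist(), c['mtx'].round(1).tolist(),(c['range_z']>0).mean())
print(robot.observe(), robot.tcp_to_grasp)
E
```

```text
pics
[[0.011, 0.99, -0.142, 0.302], [-1.0, 0.01, -0.006, -0.051], [-0.005, 0.142, 0.99, 1.656], [0.0, 0.0, 0.0, 1.0]] [[467.5, 0.0, 325.5], [0.0, 467.5, 243.1], [0.0, 0.0, 1.0]] 0.995927734375
[[-0.885, 0.383, -0.264, 0.248], [-0.465, -0.73, 0.501, 0.545], [-0.001, 0.567, 0.824, 1.028], [0.0, 0.0, 0.0, 1.0]] [[435.5, 0.0, 320.0], [0.0, 435.5, 233.8], [0.0, 0.0, 1.0]] 0.9961263020833333
{'t': 0.1, 'joints': array([-8.67929923e-01,  3.59318401e-01,  1.11327773e-02, -2.78505963e-04,
       -1.22410514e+00, -2.88097323e-01]), 'dq': array([-3.05428179e-04, -5.04012125e-04,  1.91134522e-03,  3.18106096e-04,
        6.00924618e-04, -2.82664200e-05]), 'tau': array([-8.44107090e-04, -5.84161949e+01,  2.93752295e+01,  7.01558232e+00,
        1.01333534e-02, -5.06027800e-05]), 'ee_pos': array([ 0.271775  , -0.6173464 ,  0.20291208]), 'eef_rot': array([-2.05854731e-01,  9.78582267e-01,  7.19612186e-04, -2.40083880e-04]), 'force': array([-1.15411341, -0.2685829 ,  0.73288047]), 'torque': array([ 0.05271341, -0.00651462, -0.05043509]), 'width': 0.08756056620177712} 0.0188
```

View pics/top0.png

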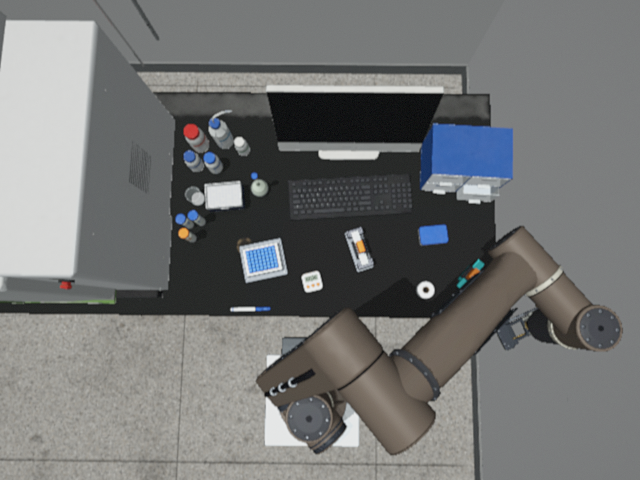

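View pics/side0.png

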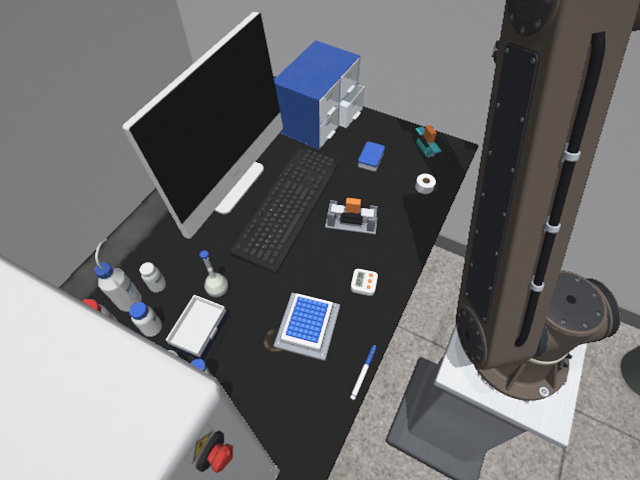

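Candidates for the orange grip are (a) the grey-cradled roller at top (359,247) / side (353,206), (b) the turquoise look-alike at top (471,272) / side (430,133), (c) the orange tube cap at top (187,236), and (d) the timer buttons at top (312,283). I choose (a). The station is at top (263,260).

```bash
cat > m.py <<'E'
from h import *
def rect(c,mask,box):
    x0,y0,x1,y1=box; m=np.zeros(mask.shape,bool); m[y0:y1,x0:x1]=mask[y0:y1,x0:x1]
    n,l,st,_=cv2.connectedComponentsWithStats(cv2.morphologyEx(m.astype(np.uint8),cv2.MORPH_CLOSE,np.ones((5,5))))
    return (l==1+st[1:,4].argmax())
def rep(name,P,sel):
    q=P[sel]; (cx,cy),wh,a=cv2.minAreaRect((q[:,:2]*1000).astype(np.float32))
    print(name,'c',round(cx,1),round(cy,1),'wh',np.round(wh,1),'ang',round(a,2),'mean',(q.mean(0)*1000).round(1),'zpct',(np.percentile(q[:,2],[5,50,95])*1000).round(1),len(q))
if __name__=='__main__':
  B={'top':dict(sheet=(230,230,300,290),st=(230,230,300,290),grip=(335,220,385,280),cr=(335,220,385,280)),
   'side':dict(sheet=(270,285,345,360),st=(270,285,345,360),grip=(320,190,385,240),cr=(320,190,385,240))}
  for n in B:
    c=dict(np.load(n+'.npz')); P=pts(c); h=cv2.cvtColor(c['color'],cv2.COLOR_RGB2HSV); H,S,V=h[...,0].astype(int),h[...,1],h[...,2]
    b=B[n]; z=P[...,2]
    rep(n+' sheet',P,rect(c,(abs(H-108)<12)&(S>120)&(V>90),b['sheet'])&(z>.035))
    rep(n+' station',P,rect(c,(z>.006)&(z<.09),b['st']))
    rep(n+' nest',P,rect(c,(z>.035)&(z<.09),b['st']))
    rep(n+' grip',P,rect(c,(H<22)&(S>130)&(V>110),b['grip']))
    rep(n+' gtop',P,rect(c,(H<22)&(S>130)&(V>110),b['grip'])&(z>.094))
    rep(n+' cradle',P,rect(c,(z>.003)&(z<.15),b['cr']))
    rep(n+' bars',P,rect(c,(z>.04)&(z<.075),b['cr']))
    save(c,f'pics/{n}_c.png',b['cr'],8)
E
python3 m.py
```

```text
top sheet c 427.5 77.4 wh [340.5 112.9] ang 64.05 mean [475.3 178.6  51.5] zpct [40.  46.  52.3] 585
top station c 399.3 127.5 wh [363.8 180.7] ang 35.04 mean [470.2 174.6  37. ] zpct [ 2.7 38.6 50.7] 1641
top nest c 435.7 84.7 wh [352.  144.7] ang 67.84 mean [473.5 178.7  49. ] zpct [35.5 44.3 51.7] 965
top grip c 518.9 -160.8 wh [42.6 27.6] ang 19.11 mean [ 516.5 -159.9   95.6] zpct [ 60.3 101.4 107.9] 78
top gtop c 514.5 -158.2 wh [36.1 19.1] ang 19.68 mean [ 514.8 -158.2  102.1] zpct [ 96.8 102.5 108.4] 64
top cradle c 461.6 -157.8 wh [185.6 335.8] ang 85.1 mean [ 514.6 -158.8   17.7] zpct [-7.   0.9 65.4] 2244
top bars c 516.0 -158.7 wh [135.8  52.2] ang 18.57 mean [ 513.5 -158.3   57.1] zpct [41.9 59.  68.4] 447
side sheet c 395.5 349.0 wh [ 95.3 481.9] ang 25.69 mean [473.6 186.6  52.1] zpct [43.2 46.8 49.9] 1271
side station c 413.2 338.7 wh [150.7 507.2] ang 22.06 mean [469.6 195.   37.8] zpct [ 9.1 40.9 49.1] 3005
side nest c 403.2 344.0 wh [115.3 495.3] ang 24.49 mean [473.7 188.1  49.3] zpct [38.1 45.7 49.6] 1904
side grip c 407.9 152.0 wh [ 40.2 848.5] ang 19.38 mean [ 514.1 -150.8   92.4] zpct [ 63.1  93.  104.7] 202
side gtop c 375.3 186.7 wh [ 38.6 760.3] ang 22.41 mean [ 513.8 -147.   111.6] zpct [ 97.5 102.4 105.7] 97
side cradle c 440.1 155.0 wh [167.1 854.1] ang 15.11 mean [ 512.9 -148.1   42.2] zpct [ -0.6  42.3 100.7] 1556
side bars c 405.8 170.6 wh [135.9 811.6] ang 18.92 mean [ 515.7 -150.8   57.5] zpct [40.3 59.3 66.1] 672
```

View pics/side_c.png

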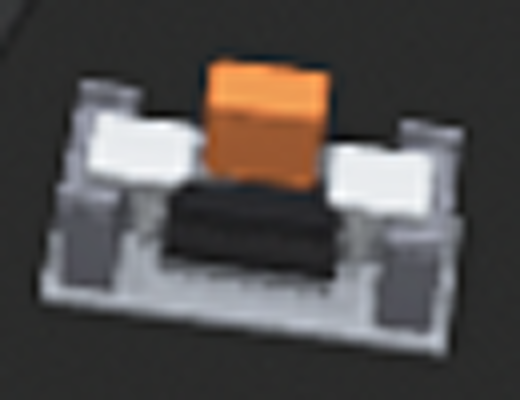

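Side crop: orange grip block at side (353,206), white crossbar ends lying on the grey pillars, black guard and drum. This is the real roller. The depth has edge outliers, so I'm refining by casting rays onto planes.

```bash
cat > m2.py <<'E'
from m import *
def cast(c,mask,z):
    K,T=np.array(c['mtx']),np.array(c['T']); v,u=np.nonzero(mask)
    d=np.stack([(u-K[0,2])/K[0,0],-(v-K[1,2])/K[1,1],-np.ones(len(u))],-1)@T[:3,:3].T
    return (T[:3,3]+d*((z-T[2,3])/d[:,2])[:,None])*1000
def rr(name,q):
    (cx,cy),wh,a=cv2.minAreaRect(q[:,:2].astype(np.float32)); print(name,round(cx,1),round(cy,1),np.round(wh,1),round(a,2),'mean',q.mean(0).round(1))
if __name__=='__main__':
  B={'top':((230,230,300,290),(335,220,385,280)),'side':((270,285,345,360),(320,190,385,240))}
  for n in B:
    c=dict(np.load(n+'.npz')); h=cv2.cvtColor(c['color'],cv2.COLOR_RGB2HSV); H,S,V=h[...,0].astype(int),h[...,1],h[...,2]
    P=pts(c); z=P[...,2]
    for zs in (.047,.053,.059): rr(n+f' sheet{zs}',cast(c,rect(c,(abs(H-108)<12)&(S>120)&(V>90),B[n][0]),zs))
    m=rect(c,(abs(H-108)<12)&(S>120)&(V>90),B[n][0]); print('depth sheet',np.median(z[cv2.erode(m.astype(np.uint8),np.ones((3,3)))>0]))
    bm=rect(c,V>75,B[n][0]); rr(n+' base(z12)',cast(c,bm,.012))
    o=(H<22)&(S>130)&(V>(185 if n=='side' else 110)); rr(n+' griptop',cast(c,rect(c,o&(z>.09),B[n][1]),.104))
    w=rect(c,V>70,B[n][1]); rr(n+' cradle z6',cast(c,w,.006))
    wb=(V>200)&(S<40); mm=np.zeros_like(wb); x0,y0,x1,y1=B[n][1]; mm[y0:y1,x0:x1]=wb[y0:y1,x0:x1]; rr(n+' bar z62',cast(c,mm,.062))
    for nm,bb in (('cradle',B[n][1]),):
      pass
E
python3 m2.py
```

```text
top sheet0.047 475.9 179.6 [72.5 97.6] 12.81 mean [475.8 179.3  47. ]
top sheet0.053 475.3 178.8 [72.3 97.2] 12.81 mean [475.1 178.4  53. ]
top sheet0.059 474.6 177.9 [72.  96.9] 12.81 mean [474.5 177.5  59. ]
depth sheet 0.04601542978785633
top base(z12) 486.2 184.6 [158.6 159.1] 12.54 mean [478.7 183.6  12. ]
top griptop 514.2 -157.2 [36.2 20.2] 18.28 mean [ 514.5 -157.9  104. ]
top cradle z6 519.0 -160.4 [155.3  68.1] 18.52 mean [ 517.3 -158.     6. ]
top bar z62 514.4 -149.9 [120.4  41.4] 18.29 mean [ 515.9 -156.4   62. ]
side sheet0.047 475.3 183.4 [ 77.8 102. ] 12.49 mean [474.7 184.7  47. ]
side sheet0.053 473.9 185.6 [ 77.3 101.4] 12.49 mean [473.3 186.9  53. ]
side sheet0.059 472.5 187.8 [ 76.8 100.7] 12.49 mean [471.9 189.1  59. ]
depth sheet 0.046796262012020695
side base(z12) 475.5 187.9 [134.2 161.9] 12.32 mean [474.5 186.7  12. ]
side griptop 515.4 -153.9 [38.1 21. ] 25.8 mean [ 516.1 -153.6  104. ]
side cradle z6 525.4 -183.4 [147.4 123.3] 18.41 mean [ 523.1 -175.5    6. ]
side bar z62 504.2 -131.8 [127.2  78.2] 18.4 mean [ 515.3 -155.    62. ]
```

Roller at (515,-156) mm with its axle at 18.4° from world x. Station at (475,181) mm with yaw 12.5°, and the sheet looks low at about z 46. Moving over now.

```bash
cat > go.py <<'E'
# remaining shift in tool axes (cm) and turn (deg) to goal x y z(mm) and tool-y heading (deg)
import sys; from h import *; from scipy.spatial.transform import Rotation as R
s=robot.observe(); r=R.from_quat(s['eef_rot']); M=r.as_matrix(); g=np.array([float(a) for a in sys.argv[1:4]])/1000
hd=np.degrees(np.arctan2(M[1,1],M[0,1]))
print('t',s['t'],'pos',(s['ee_pos']*1000).round(1),'yhead',hd.round(2),'tilt',np.degrees(np.arccos(-M[2,2])).round(2),'F',s['force'].round(1),'w',round(s['width'],4))
if len(sys.argv)>4: print('dp cm',((M.T@(g-s['ee_pos']))*100).round(2),'turn',round(hd-float(sys.argv[4]),2),'len cm',round(np.linalg.norm(g-s['ee_pos'])*100,2))
E
sleep 0
```

Call:
step_arm:
  dp:
    - [-3.1, 2.45, 0]
    - [-3.1, 2.45, 0]
    - [-3.1, 2.45, 0]
    - [-3.1, 2.45, 0]
    - [-3.1, 2.45, 0]
    - [-3.1, 2.45, 0]
    - [-3.1, 2.45, 0]
    - [-3.1, 2.45, 0]
    - [-3.1, 2.45, 0]
    - [-3.1, 2.45, 0]
  turn: [0, 0, 0, 0, 0, 0, 0, 0, 0, 0]
  grip: [0, 0, 0, 0, 0, 0, 0, 0, 0, 0]

```text
t: 0.93
ee_pos: [0.4579, -0.2587, 0.1969]
eef_rot: [-0.2, 0.98, 0.004, -0.003]
force: [0.9, 0.9, -1.4]
width: 0.0878
```

```bash
python3 go.py 515 -156 130 108.4
```

```text
t 0.9333 pos [ 457.9 -258.7  196.9] yhead 113.04 tilt 0.64 F [ 0.9  0.9 -1.4] w 0.0878
dp cm [-9.31  7.15  6.71] turn 4.64 len cm 13.52
```

Call:
step_arm:
  dp:
    - [-2.4, 1.8, 1.6]
    - [-2.4, 1.8, 1.6]
    - [-2.3, 1.8, 1.6]
    - [-1.5, 1.1, 1.2]
    - [0, 0, 0]
    - [0, 0, 0]
  turn: [1.2, 1.2, 1.2, 1.0, 0, 0]
  grip: [0, 0, 0, 0, 0, 0]

```text
t: 1.43
ee_pos: [0.5187, -0.154, 0.1352]
eef_rot: [-0.163, 0.987, 0.004, -0.002]
force: [-0.3, 0.8, -1.2]
width: 0.0873
```

```bash
python3 go.py 515 -156 130 108.4; python3 - <<'E'
from h import *
for n in('top','side'): c=snap(n); save(c,f'pics/{n}1.png',(290,170,450,290) if n=='side' else (310,190,410,290),4)
E
```

```text
t 1.4333 pos [ 518.7 -154.   135.2] yhead 108.72 tilt 0.53 F [-0.3  0.8 -1.2] w 0.0873
dp cm [ 0.41 -0.07  0.52] turn 0.32 len cm 0.66
```

View pics/side1.png

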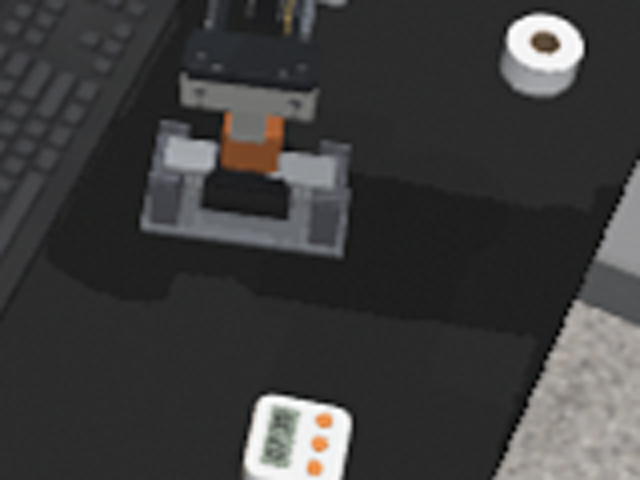

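The fingers stand over the grip (crop (250,130)), centred along the block. Descending.

Call:
step_arm:
  dp:
    - [0.2, 0, 2.2]
    - [0.1, 0, 2.2]
    - [0, 0, 1.6]
    - [0, 0, 0]
    - [0, 0, 0]
  turn: [0.2, 0, 0, 0, 0]
  grip: [0, 0, 0, 0, 0]

```text
t: 1.95
ee_pos: [0.5162, -0.1601, 0.0783]
eef_rot: [-0.158, 0.987, 0.003, 0.001]
force: [-0.1, -0.0, 1.1]
width: 0.0876
```

```bash
python3 go.py 515 -156 64.5 108.4
```

```text
t 1.95 pos [ 516.2 -160.1   78.3] yhead 108.21 tilt 0.38 F [-0.1 -0.   1.1] w 0.0876
dp cm [-0.01  0.42  1.38] turn -0.19 len cm 1.44
```

Call:
step_arm:
  dp:
    - [0, 0.4, 0.7]
    - [0, 0.1, 0.5]
    - [0, 0, 0.1]
    - [0, 0, 0]
    - [0, 0, 0]
    - [0, 0, 0]
    - [0, 0, 0]
    - [0, 0, 0]
  turn: [0, 0, 0, 0, 0, 0, 0, 0]
  grip: [0, 0, 0, 1, 1, 1, 1, 1]

```text
t: 2.62
ee_pos: [0.517, -0.1563, 0.0693]
eef_rot: [-0.158, 0.987, 0.002, 0.005]
force: [0.0, -0.0, 0.2]
width: 0.06
```

```bash
python3 go.py 515 -156 64.5 108.4
```

```text
t 2.6167 pos [ 517.  -156.3   69.3] yhead 108.15 tilt 0.64 F [ 0.  -0.   0.2] w 0.06
dp cm [0.19 0.09 0.48] turn -0.25 len cm 0.52
```

Call:
step_arm:
  dp:
    - [0, 0.1, 0.4]
    - [0, 0, 0.2]
    - [0, 0, 0]
    - [0, 0, 0]
    - [0, 0, 0]
    - [0, 0, 0]
    - [0, 0, 0]
    - [0, 0, 0]
    - [0, 0, 0]
    - [0, 0, 0]
  turn: [0, 0, 0, 0, 0, 0, 0, 0, 0, 0]
  grip: [1, 1, 1, 1, 1, 1, 1, 1, 1, 1]

```text
t: 3.45
ee_pos: [0.5171, -0.1553, 0.0629]
eef_rot: [-0.158, 0.987, 0.002, 0.005]
force: [0.0, 0.7, 0.0]
width: 0.02
```

```bash
python3 go.py 515 -156 64.5 108.4
```

```text
t 3.45 pos [ 517.1 -155.3   62.9] yhead 108.18 tilt 0.65 F [0.  0.7 0. ] w 0.02
dp cm [ 0.22 -0.   -0.17] turn -0.22 len cm 0.28
```

Gripped: width 20.0 mm, TCP 53 mm above the roller's origin. Lifting out.

Call:
step_arm:
  dp:
    - [0, 0, -1]
    - [0, 0, -2]
    - [0, 0, -2.5]
    - [0, 0, -2.5]
    - [0, 0, -2.5]
    - [0, 0, -2]
    - [0, 0, -0.5]
    - [0, 0, 0]
    - [0, 0, 0]
  turn: [0, 0, 0, 0, 0, 0, 0, 0, 0]
  grip: [1, 1, 1, 1, 1, 1, 1, 1, 1]

```text
t: 4.2
ee_pos: [0.5103, -0.1553, 0.1978]
eef_rot: [-0.157, 0.988, 0.004, 0.0]
force: [-0.2, -0.2, -3.5]
width: 0.0201
```

```bash
python3 go.py 490 142 170 102.5; python3 - <<'E'
from h import *
c=snap('side'); save(c,'pics/side2.png',(290,120,450,240),4)
E
```

```text
t 4.2 pos [ 510.3 -155.3  197.8] yhead 108.05 tilt 0.47 F [-0.2 -0.2 -3.5] w 0.0201
dp cm [-7.27 28.87  3.02] turn 5.55 len cm 29.93
```

View pics/side2.png

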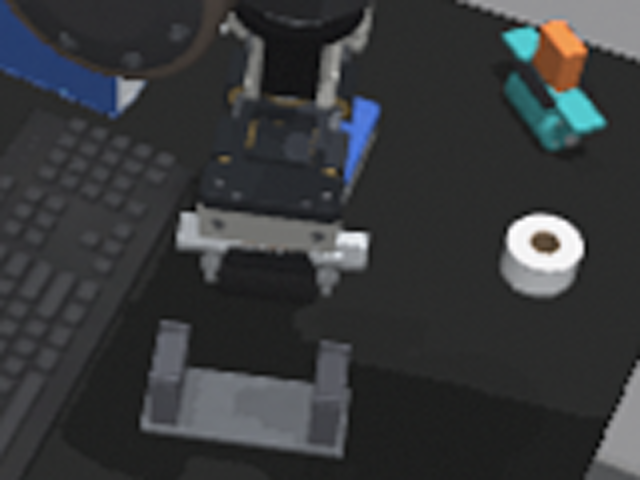

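Roller hangs level in the jaws, the cradle stands empty, and the force reads -3.5 N (its weight). Carrying it to strip 0.

Call:
step_arm:
  dp:
    - [-0.8, 3.0, 0.2]
    - [-0.9, 3.4, 0.3]
    - [-0.9, 3.4, 0.3]
    - [-0.9, 3.4, 0.3]
    - [-0.8, 3.4, 0.3]
    - [-0.8, 3.4, 0.3]
    - [-0.8, 3.4, 0.3]
    - [-0.6, 3.0, 0.3]
    - [0, 0, 0]
    - [0, 0, 0]
  turn: [0.7, 0.7, 0.7, 0.7, 0.7, 0.7, 0.7, 0.6, 0, 0]
  grip: [1, 1, 1, 1, 1, 1, 1, 1, 1, 1]

```text
t: 5.08
ee_pos: [0.4926, 0.1252, 0.1583]
eef_rot: [-0.103, 0.995, 0.001, -0.013]
force: [0.0, -0.4, -3.3]
width: 0.0198
```

```bash
python3 go.py 485 137 125 102.5
```

```text
t 5.0833 pos [492.6 125.2 158.3] yhead 101.86 tilt 1.49 F [ 0.  -0.4 -3.3] w 0.0198
dp cm [0.42 1.3  3.35] turn -0.64 len cm 3.62
```

Call:
step_arm:
  dp:
    - [0.2, 0.7, 1.4]
    - [0.1, 0.5, 1.2]
    - [0, 0, 0.4]
    - [0, 0, 0]
    - [0, 0, 0]
  turn: [-0.4, -0.2, 0, 0, 0]
  grip: [1, 1, 1, 1, 1]

```text
t: 5.5
ee_pos: [0.4836, 0.1338, 0.1229]
eef_rot: [-0.109, 0.994, -0.001, -0.017]
force: [0.7, 0.1, -3.1]
width: 0.0199
```

```bash
python3 go.py 485 137 112 102.5; python3 - <<'E'
from h import *; from scipy.spatial.transform import Rotation as R
print(R.from_quat(robot.observe()['eef_rot']).as_matrix().round(4))
c=snap('side'); save(c,'pics/side3.png',(220,240,380,370),4)
E
```

```text
t 5.5 pos [483.6 133.8 122.9] yhead 102.48 tilt 1.94 F [ 0.7  0.1 -3.1] w 0.0199
dp cm [-0.24  0.28  1.08] turn -0.02 len cm 1.14
[[-0.9758 -0.2161 -0.0335]
 [-0.2161  0.9764 -0.0051]
 [ 0.0338  0.0023 -0.9994]]
```

View pics/side3.png

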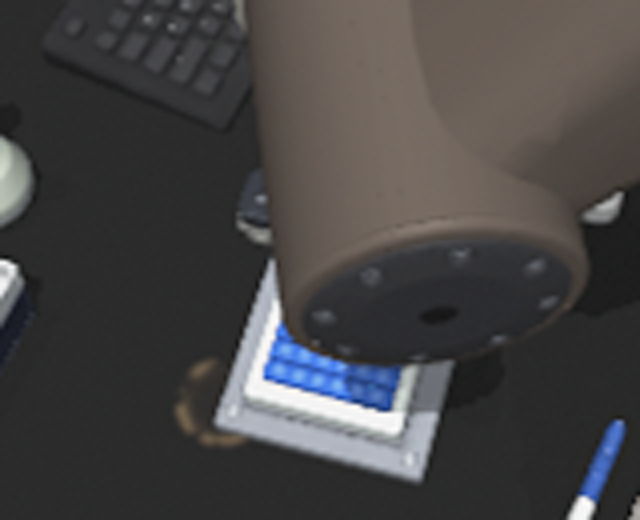

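The arm hides the sheet here, with only the last strips showing at crop (330,370), so I go by feel. Lowering in small rows.

Call:
step_arm:
  dp:
    - [-0.1, 0.2, 0.5]
    - [-0.1, 0.1, 0.3]
    - [0, 0, 0.1]
    - [0, 0, 0.1]
    - [0, 0, 0.1]
    - [0, 0, 0.1]
  turn: [0, 0, 0, 0, 0, 0]
  grip: [1, 1, 1, 1, 1, 1]

```text
t: 6.05
ee_pos: [0.4865, 0.1364, 0.1118]
eef_rot: [-0.107, 0.994, 0.0, -0.015]
force: [0.1, 0.9, -3.6]
width: 0.0198
```

Call:
step_arm:
  dp:
    - [0, 0, 0.1]
    - [0, 0, 0.1]
    - [0, 0, 0.1]
    - [0, 0, 0.1]
  turn: [0, 0, 0, 0]
  grip: [1, 1, 1, 1]

```text
t: 6.38
ee_pos: [0.4865, 0.1365, 0.1077]
eef_rot: [-0.108, 0.994, 0.0, -0.015]
force: [1.2, 0.6, -3.1]
width: 0.02
```

Call:
step_arm:
  dp:
    - [0, 0, 0.1]
    - [0, 0, 0.1]
    - [0, 0, 0.1]
    - [0, 0, 0.05]
    - [0, 0, 0.05]
  turn: [0, 0, 0, 0, 0]
  grip: [1, 1, 1, 1, 1]

```text
t: 6.8
ee_pos: [0.4863, 0.1365, 0.1032]
eef_rot: [-0.108, 0.994, 0.0, -0.015]
force: [0.0, -0.7, -3.3]
width: 0.0197
```

Call:
step_arm:
  dp:
    - [0, 0, 0.05]
    - [0, 0, 0.05]
    - [0, 0, 0.05]
    - [0, 0, 0.05]
  turn: [0, 0, 0, 0]
  grip: [1, 1, 1, 1]

```text
t: 7.13
ee_pos: [0.4864, 0.1365, 0.1012]
eef_rot: [-0.108, 0.994, 0.0, -0.015]
force: [-0.4, -0.2, -0.9]
width: 0.0198
```

Call:
step_arm:
  dp:
    - [0, 0, 0.05]
    - [0, 0, 0.05]
    - [0, 0, 0.05]
  turn: [0, 0, 0]
  grip: [1, 1, 1]

```text
t: 7.38
ee_pos: [0.4867, 0.1365, 0.1005]
eef_rot: [-0.108, 0.994, 0.0, -0.014]
force: [-1.5, -0.3, 2.4]
width: 0.0194
```

Contact at TCP about 101.3 mm. The force above the -3.3 N baseline is now about 5.7 N. Pressing strip 0 toward 15 N, i.e. fz about +11.5.

Call:
step_arm:
  dp:
    - [0, 0, 0.05]
    - [0, 0, 0.05]
    - [0, 0, 0.05]
  turn: [0, 0, 0]
  grip: [1, 1, 1]

```text
t: 7.63
ee_pos: [0.4868, 0.1365, 0.0997]
eef_rot: [-0.108, 0.994, 0.0, -0.014]
force: [-0.9, -0.6, 2.6]
width: 0.02
```

Call:
step_arm:
  dp:
    - [0, 0, 0.05]
    - [0, 0, 0.05]
    - [0, 0, 0.05]
  turn: [0, 0, 0]
  grip: [1, 1, 1]

```text
t: 7.88
ee_pos: [0.4868, 0.1364, 0.0986]
eef_rot: [-0.108, 0.994, 0.0, -0.014]
force: [-2.7, -1.6, 5.6]
width: 0.0202
```

Call:
step_arm:
  dp:
    - [0, 0, 0.05]
    - [0, 0, 0.05]
    - [0, 0, 0.05]
  turn: [0, 0, 0]
  grip: [1, 1, 1]

```text
t: 8.13
ee_pos: [0.4871, 0.1359, 0.0978]
eef_rot: [-0.108, 0.994, -0.001, -0.014]
force: [-3.5, -1.4, 6.6]
width: 0.0202
```

Call:
step_arm:
  dp:
    - [0, 0, 0.05]
    - [0, 0, 0.05]
  turn: [0, 0]
  grip: [1, 1]

```text
t: 8.3
ee_pos: [0.4873, 0.1353, 0.0976]
eef_rot: [-0.109, 0.994, -0.001, -0.013]
force: [-2.8, -2.1, 7.1]
width: 0.0198
```

Call:
step_arm:
  dp:
    - [0, 0, 0.05]
    - [0, 0, 0.05]
  turn: [0, 0]
  grip: [1, 1]

```text
t: 8.47
ee_pos: [0.4874, 0.1346, 0.0973]
eef_rot: [-0.109, 0.994, -0.002, -0.013]
force: [-2.5, -2.5, 6.5]
width: 0.0198
```

Strip 0 is nearly home. Starting to roll +y while bearing down.

Call:
step_arm:
  dp:
    - [0, 0.1, 0.05]
    - [0, 0.1, 0.06]
    - [0, 0.1, 0.06]
    - [0, 0.1, 0.06]
  turn: [0, 0, 0, 0]
  grip: [1, 1, 1, 1]

```text
t: 8.8
ee_pos: [0.4871, 0.1361, 0.0969]
eef_rot: [-0.109, 0.994, -0.004, -0.013]
force: [-2.6, -3.4, 8.1]
width: 0.0197
```

Call:
step_arm:
  dp:
    - [0, 0.15, 0.06]
    - [0, 0.15, 0.06]
    - [0, 0.15, 0.06]
    - [0, 0.15, 0.06]
  turn: [0, 0, 0, 0]
  grip: [1, 1, 1, 1]

```text
t: 9.13
ee_pos: [0.4864, 0.1398, 0.0967]
eef_rot: [-0.11, 0.994, -0.005, -0.013]
force: [-3.5, -1.5, 7.8]
width: 0.0195
```

Call:
step_arm:
  dp:
    - [0, 0.15, 0.07]
    - [0, 0.15, 0.07]
    - [0, 0.15, 0.07]
    - [0, 0.15, 0.07]
  turn: [0, 0, 0, 0]
  grip: [1, 1, 1, 1]

```text
t: 9.47
ee_pos: [0.4854, 0.1448, 0.096]
eef_rot: [-0.11, 0.994, -0.006, -0.012]
force: [-2.6, -1.4, 8.2]
width: 0.0201
```

Call:
step_arm:
  dp:
    - [0, 0.15, 0.07]
    - [0, 0.15, 0.07]
    - [0, 0.15, 0.07]
    - [0, 0.15, 0.07]
  turn: [0, 0, 0, 0]
  grip: [1, 1, 1, 1]

```text
t: 9.8
ee_pos: [0.4845, 0.1483, 0.0958]
eef_rot: [-0.111, 0.994, -0.008, -0.012]
force: [-2.5, -4.0, 8.8]
width: 0.0197
```

Call:
step_arm:
  dp:
    - [0, 0.15, 0.07]
    - [0, 0.15, 0.07]
    - [0, 0.15, 0.07]
    - [0, 0.15, 0.07]
  turn: [0, 0, 0, 0]
  grip: [1, 1, 1, 1]

```text
t: 10.13
ee_pos: [0.4839, 0.1517, 0.0957]
eef_rot: [-0.111, 0.994, -0.011, -0.011]
force: [-3.2, -2.9, 10.1]
width: 0.0198
```

Strip 0 is home and the force is steady at about 13 N. Rolling faster to limit the orientation creep.

Call:
step_arm:
  dp:
    - [0, 0.22, 0.07]
    - [0, 0.22, 0.07]
    - [0, 0.22, 0.07]
    - [0, 0.22, 0.07]
    - [0, 0.22, 0.07]
  turn: [0, 0, 0, 0, 0]
  grip: [1, 1, 1, 1, 1]

```text
t: 10.55
ee_pos: [0.4821, 0.1601, 0.0957]
eef_rot: [-0.112, 0.994, -0.013, -0.011]
force: [-2.7, -4.8, 11.5]
width: 0.0196
```

Call:
step_arm:
  dp:
    - [0, 0.22, 0.07]
    - [0, 0.22, 0.07]
    - [0, 0.22, 0.07]
    - [0, 0.22, 0.07]
    - [0, 0.22, 0.07]
  turn: [0, 0, 0, 0, 0]
  grip: [1, 1, 1, 1, 1]

```text
t: 10.97
ee_pos: [0.4806, 0.1681, 0.0958]
eef_rot: [-0.112, 0.993, -0.015, -0.01]
force: [-3.6, -2.0, 9.4]
width: 0.0193
```

```bash
python3 go.py 464.5 230.8 95.5 102.5
```

```text
t 10.9667 pos [480.6 168.1  95.8] yhead 102.94 tilt 2.1 F [-3.6 -2.   9.4] w 0.0193
dp cm [ 0.16  6.47 -0.15] turn 0.44 len cm 6.48
```

Call:
step_arm:
  dp:
    - [0, 0.25, 0.07]
    - [0, 0.25, 0.07]
    - [0, 0.25, 0.07]
    - [0, 0.25, 0.07]
    - [0, 0.25, 0.07]
    - [0, 0.25, 0.07]
  turn: [0, 0, 0, 0, 0, 0]
  grip: [1, 1, 1, 1, 1, 1]

```text
t: 11.47
ee_pos: [0.4782, 0.1795, 0.0959]
eef_rot: [-0.113, 0.993, -0.019, -0.009]
force: [-4.4, -2.1, 10.2]
width: 0.0197
```

Call:
step_arm:
  dp:
    - [0, 0.25, 0.07]
    - [0, 0.25, 0.07]
    - [0, 0.25, 0.07]
    - [0, 0.25, 0.07]
    - [0, 0.25, 0.07]
    - [0, 0.25, 0.07]
  turn: [0.2, 0.2, 0, 0, 0, 0]
  grip: [1, 1, 1, 1, 1, 1]

```text
t: 11.97
ee_pos: [0.4756, 0.1914, 0.0958]
eef_rot: [-0.11, 0.994, -0.021, -0.008]
force: [-3.1, -2.7, 10.7]
width: 0.0197
```

Call:
step_arm:
  dp:
    - [0, 0.25, 0.07]
    - [0, 0.25, 0.07]
    - [0, 0.25, 0.07]
    - [0, 0.25, 0.07]
    - [0, 0.25, 0.07]
    - [0, 0.25, 0.07]
  turn: [0, 0, 0, 0, 0, 0]
  grip: [1, 1, 1, 1, 1, 1]

```text
t: 12.47
ee_pos: [0.4731, 0.2033, 0.0955]
eef_rot: [-0.111, 0.993, -0.024, -0.007]
force: [-3.6, -3.5, 10.7]
width: 0.0196
```

```bash
python3 go.py 464.5 230.8 95.5 102.5
```

```text
t 12.4667 pos [473.1 203.3  95.5] yhead 102.8 tilt 2.89 F [-3.6 -3.5 10.7] w 0.0196
dp cm [ 0.24  2.87 -0.13] turn 0.3 len cm 2.88
```

Call:
step_arm:
  dp:
    - [0, 0.25, 0.07]
    - [0, 0.25, 0.07]
    - [0, 0.25, 0.07]
    - [0, 0.25, 0.07]
    - [0, 0.25, 0.07]
    - [0, 0.25, 0.07]
  turn: [0.2, 0.1, 0, 0, 0, 0]
  grip: [1, 1, 1, 1, 1, 1]

```text
t: 12.97
ee_pos: [0.4706, 0.2154, 0.095]
eef_rot: [-0.109, 0.994, -0.027, -0.006]
force: [-2.9, -3.3, 10.9]
width: 0.0199
```

Call:
step_arm:
  dp:
    - [0, 0.22, 0.07]
    - [0, 0.22, 0.07]
    - [0, 0.22, 0.07]
    - [0, 0.22, 0.07]
  turn: [0, 0, 0, 0]
  grip: [1, 1, 1, 1]

```text
t: 13.3
ee_pos: [0.4694, 0.2232, 0.0948]
eef_rot: [-0.11, 0.994, -0.028, -0.005]
force: [-4.2, -0.7, 10.3]
width: 0.0197
```

```bash
python3 go.py 465 228.5 95.5 102.5; python3 - <<'E'
from h import *
c=snap('side'); save(c,'pics/side4.png',(240,260,380,370),5)
E
```

```text
t 13.3 pos [469.4 223.2  94.8] yhead 102.62 tilt 3.24 F [-4.2 -0.7 10.3] w 0.0197
dp cm [ 0.32  0.61 -0.1 ] turn 0.12 len cm 0.69
```

View pics/side4.png

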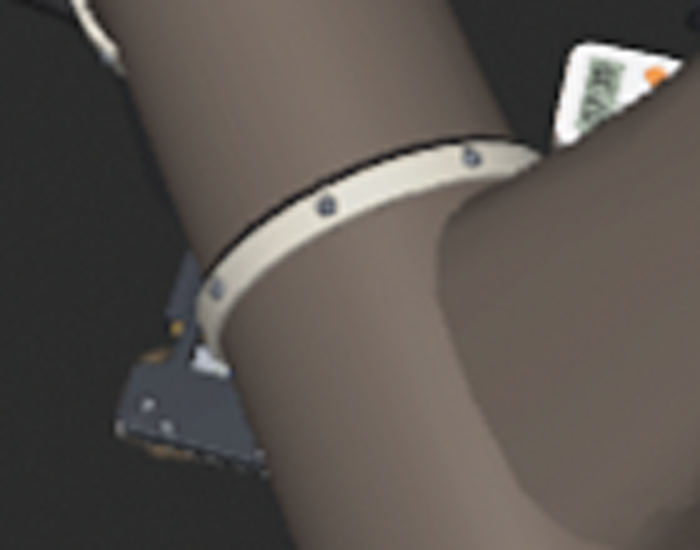

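The arm covers the sheet in this picture, so nothing to check yet. The measured tilt means the drum trails the TCP by about 3 mm, so I go a bit further and then roll back over everything as a second pass.

Call:
step_arm:
  dp:
    - [0.05, 0.22, 0.07]
    - [0.05, 0.22, 0.07]
    - [0.05, 0.22, 0.07]
    - [0, 0.15, 0.07]
  turn: [0, 0, 0, 0]
  grip: [1, 1, 1, 1]

```text
t: 13.68
ee_pos: [0.4673, 0.2322, 0.0946]
eef_rot: [-0.11, 0.994, -0.027, -0.004]
force: [-4.8, -1.1, 9.1]
width: 0.0197
```

Call:
step_arm:
  dp:
    - [0, 0.05, 0.07]
    - [0, 0, 0.07]
    - [0, -0.1, 0.07]
    - [0, -0.2, 0.07]
  turn: [0, 0, 0, 0]
  grip: [1, 1, 1, 1]

```text
t: 14.02
ee_pos: [0.4681, 0.2311, 0.0945]
eef_rot: [-0.111, 0.993, -0.026, -0.003]
force: [-5.9, -0.3, 10.1]
width: 0.0196
```

Call:
step_arm:
  dp:
    - [0, -0.25, 0.07]
    - [0, -0.3, 0.07]
    - [0, -0.3, 0.07]
    - [0, -0.3, 0.07]
    - [0, -0.3, 0.07]
    - [0, -0.3, 0.07]
  turn: [0, 0, 0, 0, 0, 0]
  grip: [1, 1, 1, 1, 1, 1]

```text
t: 14.52
ee_pos: [0.4718, 0.2149, 0.0951]
eef_rot: [-0.112, 0.993, -0.025, -0.002]
force: [-5.6, -0.8, 9.9]
width: 0.0197
```

```bash
python3 go.py 485.5 136 95.5 102.5
```

```text
t 14.5167 pos [471.8 214.9  95.1] yhead 102.84 tilt 2.88 F [-5.6 -0.8  9.9] w 0.0197
dp cm [ 0.41 -7.99  0.36] turn 0.34 len cm 8.01
```

Call:
step_arm:
  dp:
    - [0.05, -0.3, 0.07]
    - [0.05, -0.3, 0.07]
    - [0.05, -0.3, 0.07]
    - [0.05, -0.3, 0.07]
    - [0.05, -0.3, 0.07]
    - [0.05, -0.3, 0.07]
    - [0.05, -0.3, 0.07]
  turn: [0.2, 0.1, 0, 0, 0, 0, 0]
  grip: [1, 1, 1, 1, 1, 1, 1]

```text
t: 15.1
ee_pos: [0.4754, 0.1954, 0.0958]
eef_rot: [-0.11, 0.994, -0.023, 0.002]
force: [-3.1, -0.6, 8.0]
width: 0.0198
```

Call:
step_arm:
  dp:
    - [0.05, -0.3, 0.07]
    - [0.05, -0.3, 0.07]
    - [0.05, -0.3, 0.07]
    - [0.05, -0.3, 0.07]
    - [0.05, -0.3, 0.07]
    - [0.05, -0.3, 0.07]
    - [0.05, -0.3, 0.07]
  turn: [0.1, 0, 0, 0, 0, 0, 0]
  grip: [1, 1, 1, 1, 1, 1, 1]

```text
t: 15.68
ee_pos: [0.4796, 0.1758, 0.0959]
eef_rot: [-0.111, 0.994, -0.021, 0.005]
force: [-3.5, 0.1, 6.5]
width: 0.0195
```

Call:
step_arm:
  dp:
    - [0.03, -0.3, 0.07]
    - [0.03, -0.3, 0.07]
    - [0.03, -0.3, 0.07]
    - [0.03, -0.3, 0.07]
    - [0.03, -0.3, 0.07]
    - [0.03, -0.3, 0.07]
    - [0.03, -0.3, 0.07]
  turn: [0, 0, 0, 0, 0, 0, 0]
  grip: [1, 1, 1, 1, 1, 1, 1]

```text
t: 16.27
ee_pos: [0.4844, 0.1553, 0.0956]
eef_rot: [-0.112, 0.993, -0.02, 0.008]
force: [-2.3, -0.9, 7.7]
width: 0.02
```

```bash
python3 go.py 485.5 138 95.5 102.5
```

```text
t 16.2667 pos [484.4 155.3  95.6] yhead 102.89 tilt 2.48 F [-2.3 -0.9  7.7] w 0.02
dp cm [ 0.28 -1.71  0.07] turn 0.39 len cm 1.74
```

Call:
step_arm:
  dp:
    - [0.03, -0.3, 0.09]
    - [0.03, -0.3, 0.09]
    - [0.03, -0.3, 0.09]
    - [0.03, -0.25, 0.09]
  turn: [0.2, 0.1, 0, 0]
  grip: [1, 1, 1, 1]

```text
t: 16.6
ee_pos: [0.4872, 0.1441, 0.0949]
eef_rot: [-0.11, 0.994, -0.019, 0.01]
force: [-4.3, 0.0, 8.0]
width: 0.0197
```

Call:
step_arm:
  dp:
    - [0.02, -0.2, 0.09]
    - [0.02, -0.2, 0.09]
    - [0, -0.1, 0.08]
    - [0, -0.05, 0.08]
  turn: [0, 0, 0, 0]
  grip: [1, 1, 1, 1]

```text
t: 16.93
ee_pos: [0.4889, 0.1381, 0.0945]
eef_rot: [-0.111, 0.994, -0.02, 0.011]
force: [-4.3, -0.8, 11.1]
width: 0.0199
```

```bash
python3 go.py 485.5 138 95.5 102.5
```

```text
t 16.9333 pos [488.9 138.1  94.5] yhead 102.75 tilt 2.57 F [-4.3 -0.8 11.1] w 0.0199
dp cm [ 0.33  0.06 -0.11] turn 0.25 len cm 0.36
```

Strip 0 took about 14 N again. Lifting off, carrying back towards the cradle, and then looking at the sheet.

Call:
step_arm:
  dp:
    - [0, 0, -0.3]
    - [0, 0, -1]
    - [0, 0, -2]
    - [0, 0, -2.5]
    - [0, 0, -2.5]
    - [0, 0, -2]
    - [0, 0, 0]
  turn: [0, 0, 0, 0, 0, 0, 0]
  grip: [1, 1, 1, 1, 1, 1, 1]

```text
t: 17.52
ee_pos: [0.4845, 0.1415, 0.2002]
eef_rot: [-0.111, 0.994, -0.02, 0.008]
force: [1.0, -0.1, -2.8]
width: 0.02
```

```bash
python3 go.py 515 -150 185 108.2
```

```text
t 17.5167 pos [484.5 141.5 200.2] yhead 102.68 tilt 2.49 F [ 1.  -0.1 -2.8] w 0.02
dp cm [  3.46 -29.02   2.69] turn -5.52 len cm 29.35
```

Call:
step_arm:
  dp:
    - [0.4, -3.0, 0.2]
    - [0.5, -3.5, 0.2]
    - [0.5, -3.5, 0.2]
    - [0.4, -3.5, 0.2]
    - [0.4, -3.4, 0.2]
    - [0.4, -3.4, 0.2]
    - [0.2, -3.2, 0.2]
    - [0.2, -2.8, 0.2]
    - [0, 0, 0]
    - [0, 0, 0]
  turn: [-0.7, -0.7, -0.7, -0.7, -0.7, -0.7, -0.7, -0.6, 0, 0]
  grip: [1, 1, 1, 1, 1, 1, 1, 1, 1, 1]

```text
t: 18.35
ee_pos: [0.5252, -0.1279, 0.1898]
eef_rot: [-0.162, 0.987, -0.017, 0.007]
force: [0.1, 0.2, -3.4]
width: 0.0197
```

```bash
python3 go.py 517 -155 150 108.2; python3 - <<'E'
from h import *; from m import rect; from m2 import cast
a=dict(np.load('side.npz')); 
import shutil
c=snap('side'); save(c,'pics/side5.png',(250,190,410,350),4); t=snap('top')
for n,c,bx in(('side',c,(270,285,345,360)),('top',t,(230,230,300,290))):
    h=cv2.cvtColor(c['color'],cv2.COLOR_RGB2HSV); H,S,V=h[...,0].astype(int),h[...,1],h[...,2]
    m=cv2.erode(rect(c,(abs(H-108)<12)&(S>120)&(V>90),bx).astype(np.uint8),np.ones((3,3)))>0
    P=pts(c)[m]*1000; y=(P[:,:2]-[475.5,181])@[-.2164,.9763]
    print(n,[(k,int(s.sum()),np.median(P[s,2]).round(1)) for k in range(8) for s in [abs(y-(k-3.5)*13)<6] if s.any()])
E
```

```text
t 18.35 pos [ 525.2 -127.9  189.8] yhead 108.67 tilt 2.12 F [ 0.1  0.2 -3.4] w 0.0197
dp cm [ 1.68 -2.16  4.04] turn 0.47 len cm 4.88
side [(0, 69, np.float64(42.8)), (1, 127, np.float64(43.4)), (2, 132, np.float64(43.4)), (3, 135, np.float64(43.5)), (4, 136, np.float64(43.5)), (5, 137, np.float64(43.1)), (6, 138, np.float64(43.4)), (7, 110, np.float64(43.5))]
top [(5, 9, np.float64(42.0)), (6, 50, np.float64(41.4)), (7, 14, np.float64(41.7))]
```

View pics/side5.png

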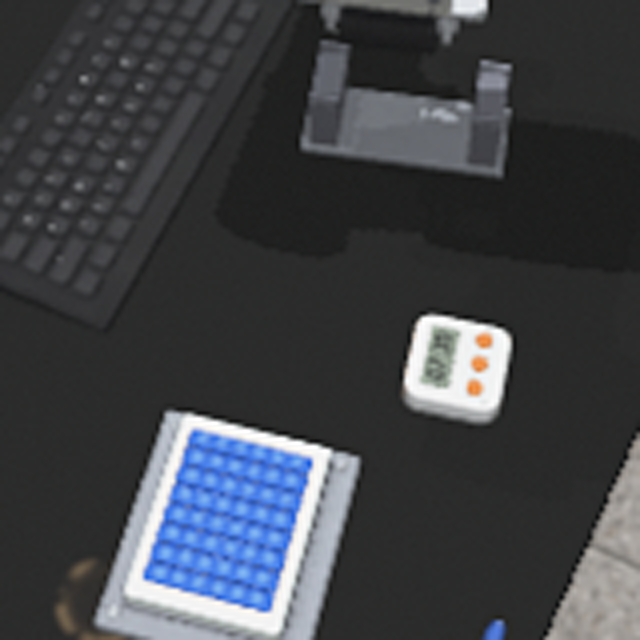

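All eight strips now read the same level in side depth (43.4 mm, strip 0 at 42.8, against 46.8 before), and the sheet (crop (235,520)) looks flat. They are home. Now the cradle.

Call:
step_arm:
  dp:
    - [0.7, -0.9, 1.5]
    - [0.6, -0.8, 1.4]
    - [0.3, -0.4, 0.8]
    - [0, 0, 0.2]
    - [0, 0, 0]
  turn: [0.3, 0.2, 0, 0, 0]
  grip: [1, 1, 1, 1, 1]

```text
t: 18.87
ee_pos: [0.518, -0.1489, 0.1506]
eef_rot: [-0.161, 0.987, -0.016, 0.009]
force: [0.1, -0.2, -2.5]
width: 0.0199
```

```bash
python3 go.py 517 -155 125 108.2
```

```text
t 18.8667 pos [ 518.  -148.9  150.6] yhead 108.57 tilt 2.14 F [ 0.1 -0.2 -2.5] w 0.0199
dp cm [ 0.32 -0.45  2.57] turn 0.37 len cm 2.63
```

Call:
step_arm:
  dp:
    - [0.1, -0.3, 0.9]
    - [0.1, -0.2, 0.9]
    - [0, 0, 0.5]
    - [0, 0, 0.3]
    - [0, 0, 0]
  turn: [0.3, 0, 0, 0, 0]
  grip: [1, 1, 1, 1, 1]

```text
t: 19.28
ee_pos: [0.52, -0.1534, 0.1238]
eef_rot: [-0.16, 0.987, -0.017, 0.01]
force: [0.2, 0.2, -3.5]
width: 0.02
```

```bash
python3 go.py 517 -155 100 108.2; python3 - <<'E'
from h import *
c=snap('side'); save(c,'pics/side6.png',(310,150,400,240),6)
E
```

```text
t 19.2833 pos [ 520.  -153.4  123.8] yhead 108.41 tilt 2.23 F [ 0.2  0.2 -3.5] w 0.02
dp cm [0.37 0.03 2.37] turn 0.21 len cm 2.4
```

View pics/side6.png

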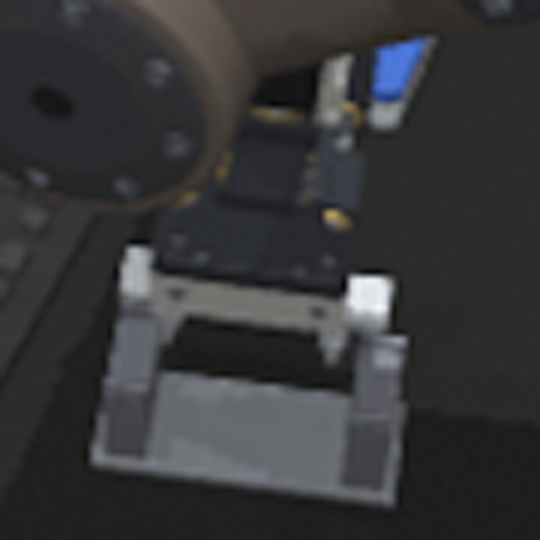

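The roller hangs over the cradle with its cheeks (crop x 170 and 335) between the pillars, about 3 mm left, which agrees with the pose. Trimming and lowering.

Call:
step_arm:
  dp:
    - [0.3, 0, 0.3]
    - [0.1, 0, 0.5]
    - [0, 0, 0.8]
    - [0, 0, 0.8]
    - [0, 0, 0.3]
  turn: [0.1, 0, 0, 0, 0]
  grip: [1, 1, 1, 1, 1]

```text
t: 19.75
ee_pos: [0.5179, -0.1556, 0.0962]
eef_rot: [-0.159, 0.987, -0.017, 0.012]
force: [0.4, -0.8, -3.0]
width: 0.0196
```

```bash
python3 go.py 517 -155 64 108.2
```

```text
t 19.75 pos [ 517.9 -155.6   96.2] yhead 108.3 tilt 2.37 F [ 0.4 -0.8 -3. ] w 0.0196
dp cm [0.13 0.21 3.22] turn 0.1 len cm 3.22
```

Call:
step_arm:
  dp:
    - [0.1, 0.1, 0.7]
    - [0, 0.1, 0.7]
    - [0, 0, 0.5]
    - [0, 0, 0.3]
    - [0, 0, 0.2]
    - [0, 0, 0.1]
  turn: [0, 0, 0, 0, 0, 0]
  grip: [1, 1, 1, 1, 1, 1]

```text
t: 20.25
ee_pos: [0.5162, -0.1548, 0.0668]
eef_rot: [-0.159, 0.987, -0.017, 0.011]
force: [-0.9, 0.7, -3.1]
width: 0.0194
```

```bash
python3 go.py 517 -155 64 108.2
```

```text
t 20.25 pos [ 516.2 -154.8   66.8] yhead 108.31 tilt 2.28 F [-0.9  0.7 -3.1] w 0.0194
dp cm [-0.07 -0.03  0.28] turn 0.11 len cm 0.29
```

Call:
step_arm:
  dp:
    - [0, 0, 0.1]
    - [0, 0, 0.1]
    - [0, 0, 0.05]
  turn: [0, 0, 0]
  grip: [1, 1, 1]

```text
t: 20.5
ee_pos: [0.5166, -0.1549, 0.0643]
eef_rot: [-0.159, 0.987, -0.017, 0.011]
force: [-0.4, 0.3, -4.0]
width: 0.0194
```

Call:
step_arm:
  dp:
    - [0, 0, 0.08]
    - [0, 0, 0.08]
  turn: [0, 0]
  grip: [1, 1]

```text
t: 20.67
ee_pos: [0.5171, -0.155, 0.0633]
eef_rot: [-0.159, 0.987, -0.017, 0.011]
force: [-3.4, 1.7, 7.1]
width: 0.0199
```

Seated (force jumped at TCP 63.3 mm, the same height as at the grasp). Releasing.

Call:
step_arm:
  dp:
    - [0, 0, -0.03]
    - [0, 0, 0]
    - [0, 0, 0]
    - [0, 0, 0]
    - [0, 0, 0]
    - [0, 0, 0]
    - [0, 0, 0]
    - [0, 0, 0]
  turn: [0, 0, 0, 0, 0, 0, 0, 0]
  grip: [0.6, 0.3, 0, 0, 0, 0, 0, 0]

```text
t: 21.33
ee_pos: [0.5198, -0.1552, 0.0659]
eef_rot: [-0.16, 0.987, -0.018, 0.014]
force: [0.0, 0.7, 0.5]
width: 0.0674
```

Call:
step_arm:
  dp:
    - [0, 0, -0.5]
    - [0, 0, -1]
    - [0, 0, -1.5]
    - [0, 0, -2]
    - [0, 0, -2]
    - [0, 0, -2]
    - [0, 0, -2]
    - [0, 0, -1]
    - [0, 0, 0]
    - [0, 0, 0]
  turn: [0, 0, 0, 0, 0, 0, 0, 0, 0, 0]
  grip: [0, 0, 0, 0, 0, 0, 0, 0, 0, 0]

```text
t: 22.17
ee_pos: [0.5149, -0.1516, 0.1981]
eef_rot: [-0.16, 0.987, -0.018, 0.015]
force: [0.2, 0.4, -0.2]
width: 0.0876
```

```bash
python3 go.py 517 -155 64 108.2; python3 m2.py >/dev/null; python3 - <<'E'
from h import *; from m2 import cast,rr,rect
c=snap('side'); save(c,'pics/side7.png',(270,150,430,310),4)
h=cv2.cvtColor(c['color'],cv2.COLOR_RGB2HSV); H,S,V=h[...,0].astype(int),h[...,1],h[...,2]
rr('griptop',cast(c,rect(c,(H<22)&(S>130)&(V>185)&(pts(c)[...,2]>.09),(320,190,385,240)),.104))
E
```

```text
t 22.1667 pos [ 514.9 -151.6  198.1] yhead 108.39 tilt 2.69 F [ 0.2  0.4 -0.2] w 0.0876
dp cm [ 0.23  0.15 13.41] turn 0.19 len cm 13.41
griptop 514.2 -151.2 [33.7 12.9] 18.59 mean [ 514.2 -151.   104. ]Traceback (most recent call last):
  File "m2.py", line 16, in <module>
    o=(H<22)&(S>130)&(V>(185 if n=='side' else 110)); rr(n+' griptop',cast(c,rect(c,o&(z>.09),B[n][1]),.104))
                                                                             ~~~~^^^^^^^^^^^^^^^^^^^^^
  File "m.py", line 5, in rect
    return (l==1+st[1:,4].argmax())
                 ~~~~~~~~~~~~~~~^^
ValueError: attempt to get argmax of an empty sequence
```

View pics/side7.png

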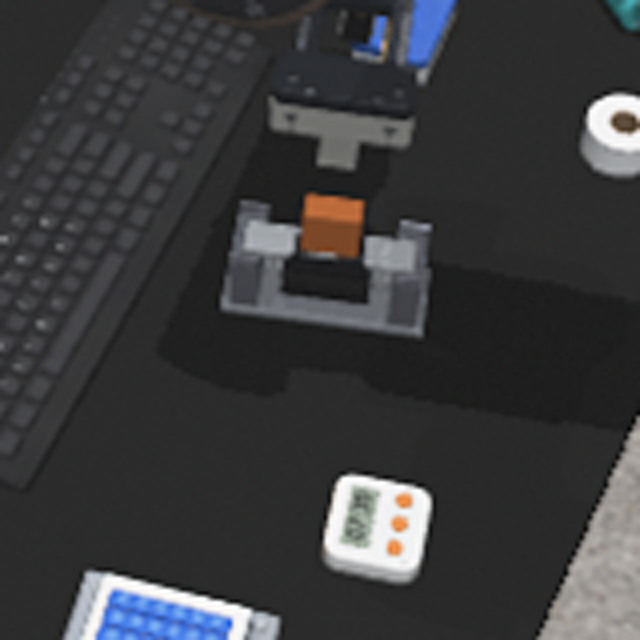

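The roller sits upright in its cradle (crop (333,230)), in the same place as at the start. The gripper is clear and the other things are unmoved. Handing in.

```bash
python3 -c "
from rig import robot
print(robot.close_job())"
```

```text
the job is handed in; nothing more can be done
None
```

I rolled the sheet end to end and back, set the roller back in its cradle, released it and handed the job in at about 22 s. No verdict was reported.

- **Force:** after I pressed strip 0 down at about 6–11 N, the forward pass bore 11–15 N and the return pass 10–14 N. The highest force I read was about 15 N, but force was read only at the end of each move call, so shorter peaks went unseen.
- **Strips:** side-camera depth put all eight strips level within 0.7 mm and about 3.4 mm lower than at the start. That agrees with all eight being home, but it is a camera estimate. The top camera saw only strips 5 to 7 at that check, also level.
- **Roller:** it seated at the same finger height as when I gripped it. The last picture shows it upright in the cradle, with the gripper about 135 mm clear.
- **Bystanders:** the timer and label roll looked unmoved in that picture. I did not measure the bystanders' positions again.
- **Failed or off:** my last re-check with the top camera failed because the arm hid the grip. The side camera's final grip position was about 3 mm from the one measured at the start, though part of the grip was in shadow. The tool tilted up to about 3° while rolling and was about 2.3° off vertical when the roller was set down.

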